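Pack two toiletry orders into divided trays

TASK

Make up the two orders from the stock standing on the packing bench: the tall bottle, the slim jar and the soap box go into the long three-cell tray, the dropper bottle and the wide jar into the short two-cell tray. Stand each one upright on the floor of a cell of its own (any free cell of the right tray), keeping it upright all the way and setting it down gently, not dropping it. Leave the flat tin, the tape roll and the tape dispenser where they are.

Things in the scene. Friction and masses are not known exactly. Their poses are not given: they have to be found in the camera images.
- long_tray: Long open brown corrugated-cardboard tray, 256 x 88 x 28 mm, with three square 80 x 80 mm cells in one row, their centres at x = -84, 0 and +84 mm. Origin at the centre of its underside, z up, x along the row of cells. All boards 4 mm thick: cell floor 4 mm above the bench, outer walls and dividers 28 mm high above the bench. Fixed to the bench.
- short_tray: Short open brown corrugated-cardboard tray, 172 x 88 x 28 mm, with two square 80 x 80 mm cells in one row, their centres at x = -42 and +42 mm. Origin at the centre of its underside, z up, x along the row of cells. All boards 4 mm thick: cell floor 4 mm above the bench, outer walls and dividers 28 mm high above the bench. Fixed to the bench.
- tall_bottle: The taller amber glass bottle with paper label and black screw cap: body 50 mm across up to 95 mm height, sloping shoulder to 107 mm, cap 30 mm across from 107 to 128 mm (the top). About 0.25 kg. Loose, upright at the start; origin at the centre of its underside, z up.
- dropper_bottle: The smaller amber glass bottle with a dropper top: body 36 mm across up to 63 mm, shoulder to 71 mm, black collar 23 mm across to 84 mm, dark rubber bulb 15 mm across to 100 mm (the top). About 0.09 kg. Loose, upright at the start; origin at the centre of its underside, z up.
- wide_jar: The wider white plastic jar: 60 mm across, its white lid 62 mm across from 39 mm up to 58 mm (the top). About 0.16 kg. Loose, upright at the start; origin at the centre of its underside, z up.
- slim_jar: The narrower white plastic jar: 42 mm across, its white lid 44 mm across from 44 mm up to 62 mm (the top). About 0.09 kg. Loose, upright at the start; origin at the centre of its underside, z up.
- soap_box: Rigid paperboard soap carton standing on end, off-white with a brown band: 36 mm (its x) by 56 mm (its y) by 88 mm high. About 0.11 kg. Loose, upright at the start; origin at the centre of its underside, z up.
- flat_tin: Bystander: low round bare-metal tin with a darker disc on its lid, 68 mm across, 30 mm high, standing among the stock; no order asks for it. Loose, upright at the start; origin at the centre of its underside, z up.
- tape_roll: Bystander: full roll of yellowish packing tape lying flat, 100 mm across, 48 mm high, with a hole in the middle, on the far side of the bench. Loose, upright at the start; origin at the centre of its underside, z up.
- tape_dispenser: Bystander: black desk tape dispenser, 60 mm (its x) by 165 mm (its y), 88 mm high, on the far side of the bench. Loose, upright at the start; origin at the centre of its underside, z up.
Mind the look-alikes: they are no part of the job. Leave any purple or yellow look-alike of the dropper_bottle alone.

How it is judged:
By the outcome, as a careful person would: the job done as asked, in the order asked, and still so for the second after the job is handed in, with the robot touching nothing.
It also fails if it takes over 144 s, if anything falls off the work surface, if the arm or the gripper's body presses on something with over 40 N, if the wrist force passes 120 N, or if a joint passes its speed limit or range.

ROBOT

A 6-joint arm with a two-finger parallel gripper is mounted at the origin on the work surface. World frame = base frame: x ahead of the robot, y to its left, z up, the work surface at z = 0. Lengths are in m, angles in rad, forces in N, time in s.
With the tool pointing down it reaches from about 0.375 to 0.9 m from the base axis. Payload 3.1 kg.
Tool frame: the origin (TCP) lies where the fingers leave the gripper's body, on its centre line; the fingertips stand 70 mm ahead of it and the grasp point (between the pads) lies 51 mm ahead of it (robot.tip_reach is the distance from the TCP to the fingertips, in m); z points along the fingers, y is the line along which they close (so a half turn about z gives the same grasp; the last joint's range is limited). The gripper opens to 87 mm and grips with 3 to 60 N. Pads are 19 mm wide; open, the fingers measure 117 mm over their backs; the gripper's body (75 mm by 190 mm) begins 51 mm behind the grasp point.
Start: joints at [-1.482, 0.527, 1.433, -0, 1.181, -0.178], TCP at [0.165, -0.603, 0.292] pointing down, gripper open.
Joint ranges: [-3.08, 3.08], [-0.75, 2.2], [0.22, 2.44], [-1.43, 4.57], [0, 2.65], [-2.85, 2.85]. Speed limits (rad/s): [2.79, 2.79, 3.14, 3.14, 3.14, 3.14].

INTERFACE

Orientations are given as a unit quaternion [x, y, z, w].
In Python, from rig import robot gives the robot as it stands.
- The arm moves only by the tool carry_out, never from a script. Its argument "rows" is a list that holds one entry, the list of rows, each a list of 6 numbers: the shift along the tool's x, y, z in mm, then the turn, a rotation vector about the tool's x, y, z in units of 8 degrees (1.0 is 8 degrees). A call has 1 to 20 rows; each row is the pose to reach, as a shift and turn from the pose commanded when the call began, along the tool's axes at that moment; what a row does not reach only later rows make up. A row lasts 1/10 s, in which the tool goes at most 50 mm and 8.59 degrees, less where a joint would pass 70% of its speed; a pose out of reach is approached as far as the arm can. A call with a gripper value outside its range is refused whole. "fingers" is the opening, from 0 (shut) to 1 (fully open), set as the call begins (left out, the last holds). The fingers move at their own pace and stop on an object; "grip_force" is the grip in N (left out, the last holds). Time passes only in rows, so rows that repeat a pose let the fingers close. It gives the time, the measured TCP pose, the force and the opening at its end, in the units of the state.
- robot.get_obs(): the state, without advancing time (a new reading comes with each control period).
- robot.camera(name): name is "scene" or "top"; returns a dict with "color" (384x512x3 uint8, red, green, blue), "depth" (384x512 float32, m along the optical axis (not along the pixel's ray), 0 where there is no reading), "K" (3x3 intrinsics, pixels), "camera_from_world" (4x4, takes a point from world to camera coordinates). Camera axes: x right, y down, z forward; pixel columns grow to the right and rows downward; lengths in m; the calibration is good to about 2 mm. A picture is of the moment at which its call begins.
- robot.hand_in(): hands the job in, once; it reports no verdict.
The state is a dict: "time": time; "q": joint angles; "joint_velocities": joint speeds; "joint_torque": joint torques, N m; "position": TCP position; "tool_rot": TCP orientation; "ft_force": force on the tool from outside, world axes, zero at the start; "moment": the same for the moment, N m; "grip_width": finger opening in m.
Only numpy, scipy, OpenCV 4.12 (cv2) and the standard library are available. Lean on these libraries where they do the work, as an engineer would, in place of code of your own. Each camera call takes 0.05 s, during which the arm holds its last target. There are 200 camera calls.

## Working session

There is one attempt and no reset: what is moved stays moved. The work goes in short steps, Python scripts to look and compute and a tool call to move; the robot and the scene stay as the last step left them, time stands still between calls to the robot, and variables do not carry over. Pictures are saved under pics/ and viewed, on a budget of 14 in all, crops included, one or two more only if the job needs it, and the job is handed in when it is done.

Besides the shell and the picture viewer there is one more tool, called after "Emit:" as a command line: name --argument value ..., lists and objects as JSON in quotes. carry_out: Moves the arm, as the interface text tells. Its arguments: {"type":"object","properties":{"rows":{"type":"array"},"fingers":{"type":"number"},"grip_force":{"type":"number"}},"required":["rows"]}

```bash
ls; mkdir -p pics; python3 - <<'E'
from rig import robot
import cv2,numpy as np
for n in("scene","top"):
    c=robot.camera(n); np.savez(f"{n}0.npz",**c)
    cv2.imwrite(f"pics/{n}0.png",cv2.resize(c["color"][:,:,::-1],(800,600),interpolation=cv2.INTER_CUBIC))
    print(n,np.linalg.inv(c["camera_from_world"]).round(3).tolist(),c["K"].round(1).tolist())
o=robot.get_obs();print(o)
E
```

```text
pics
scene [[-0.266, 0.798, -0.54, 1.183], [0.964, 0.224, -0.143, 0.147], [0.007, -0.559, -0.829, 0.898], [0.0, 0.0, 0.0, 1.0]] [[466.5, 0.0, 253.5], [0.0, 466.5, 194.9], [0.0, 0.0, 1.0]]
top [[-0.021, -0.996, 0.089, 0.55], [-1.0, 0.019, -0.019, -0.003], [0.017, -0.089, -0.996, 0.816], [0.0, 0.0, 0.0, 1.0]] [[361.4, 0.0, 257.4], [0.0, 361.4, 192.3], [0.0, 0.0, 1.0]]
{'time': 0.1, 'q': array([-1.48148865e+00,  5.28353912e-01,  1.43376559e+00, -6.53921013e-06,
        1.18138839e+00, -1.78470072e-01]), 'joint_velocities': array([ 0.00023506, -0.00350684, -0.00338782, -0.00047161,  0.00089118,
        0.0008535 ]), 'joint_torque': array([ 9.27249744e-07, -4.40985239e+01, -1.77151179e+01,  6.34504762e-02,
        5.33608091e-02, -3.22062181e-05]), 'position': array([ 0.16536615, -0.60218801,  0.29138393]), 'tool_rot': array([ 9.91049646e-01,  1.33490383e-01,  3.96570115e-05, -9.56801764e-04]), 'ft_force': array([-0.55635339, -0.71206943, -0.211897  ]), 'moment': array([ 0.03171769,  0.01169479, -0.02102296]), 'grip_width': 0.08710285713384312}
```

View pics/top0.png

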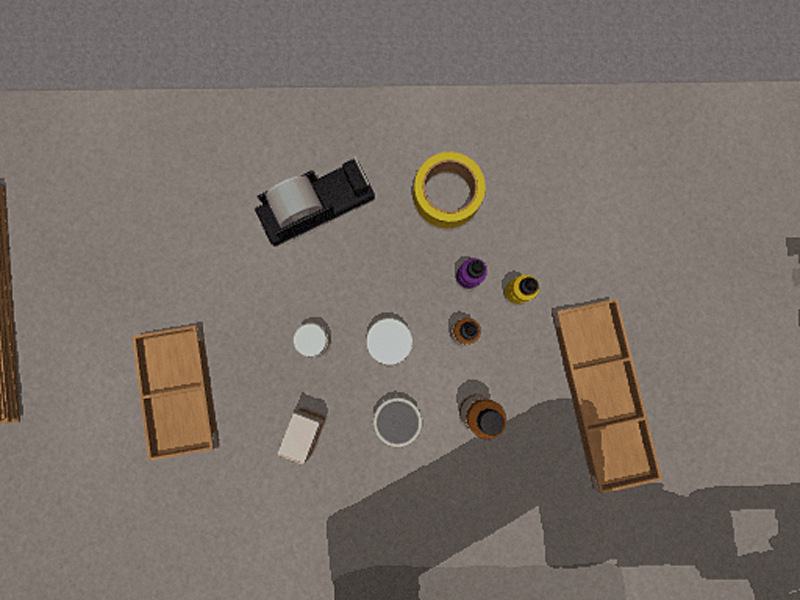

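View pics/scene0.png

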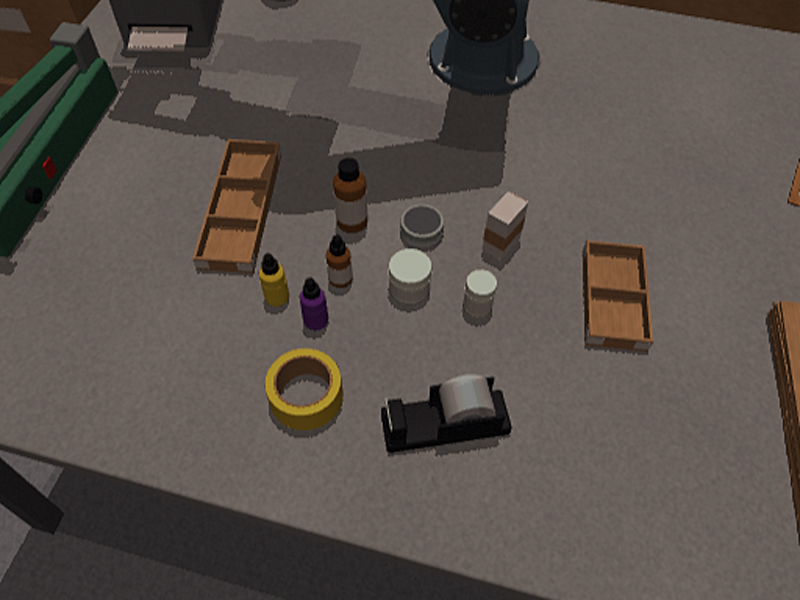

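The top view shows every object, at these pixels in the 800x600 picture:
- **Stock:** tall cap (489,422), dropper (468,330), wide lid (389,341), slim lid (310,339), soap (300,437).
- **Leave alone:** tin (397,422), and the look-alikes in purple (472,272) and yellow (522,289).
- **Trays:** long tray on the right, short tray on the left.

```bash
cat > h.py <<'E'
import numpy as np,cv2
from scipy.spatial.transform import Rotation as R
from rig import robot
def cloud(c):
    v,u=np.indices(c["depth"].shape);d=c["depth"];K=c["K"]
    p=np.stack([(u-K[0,2])/K[0,0]*d,(v-K[1,2])/K[1,1]*d,d,np.ones_like(d)],-1)
    return (p@np.linalg.inv(c["camera_from_world"]).T)[...,:3]
def ray(c,px,z,s=1.5625):
    K=c["K"];T=np.linalg.inv(c["camera_from_world"]);u,v=px[0]/s,px[1]/s
    d=T[:3,:3]@[(u-K[0,2])/K[0,0],(v-K[1,2])/K[1,1],1];return T[:3,3]+d*(z-T[2,3])/d[2]
E
python3 - <<'E'
from h import *
c=dict(np.load("top0.npz"));P=cloud(c)
for n,px,z in(("tall",(489,422),.128),("drop",(468.5,330),.1),("wide",(389,341),.058),("slim",(310,339),.062),("soap",(300,437),.088),("tin",(397,422),.03),("purple",(476,268),.1),("yellow",(528,286),.1),("roll",(449,189),.048)):
    r=ray(c,px,z);m=(np.linalg.norm(P[...,:2]-r[:2],axis=-1)<.045)&(abs(P[...,2]-z)<.008)
    q=P[m][:,:2].astype(np.float32)
    if len(q)<3: print(n,r.round(4),len(q));continue
    (a,b),rad=cv2.minEnclosingCircle(q);print(n,r.round(4),"circ",round(a,4),round(b,4),"diam",round(2*rad*1e3),len(q),"z",P[m][:,2].mean().round(4),"mean",q.mean(0).round(4),cv2.minAreaRect(q*1000) if n=="soap" else "")
for n,co in(("long",[(553,310),(617,299),(660,481),(600,491)]),("short",[(134,334),(200,323),(216,449),(150,459)])):
    q=np.array([ray(c,p,.028)[:2] for p in co]);print(n,q.mean(0).round(4),(q*1000).round().tolist())
    r=q.mean(0);m=(np.linalg.norm(P[...,:2]-r,axis=-1)<.15)&(abs(P[...,2]-.028)<.006)&(abs(P[...,1])>.13)
    print(cv2.minAreaRect((P[m][:,:2]*1000).astype(np.float32)))
d=ray(c,(315,200),.044);print("dispenser",d)
E
```

```text
tall [ 0.4627 -0.1177  0.128 ] circ 0.4624 -0.1205 diam 30 200 z 0.1278 mean [ 0.4624 -0.1202] 
drop [ 0.5748 -0.1002  0.1   ] circ 0.5754 -0.1023 diam 14 41 z 0.0991 mean [ 0.5752 -0.1022] 
wide [0.5637 0.0013 0.058 ] circ 0.5641 0.0017 diam 61 671 z 0.0583 mean [0.564  0.0016] 
slim [0.5685 0.1062 0.062 ] circ 0.5678 0.1074 diam 44 353 z 0.0621 mean [0.5678 0.1069] 
soap [0.4444 0.1158 0.088 ] circ 0.443 0.1182 diam 65 548 z 0.088 mean [0.4435 0.1182] ((443.06793212890625, 118.63850402832031), (36.170406341552734, 56.658050537109375), 68.33352661132812)
tin [ 0.4532 -0.0074  0.03  ] circ 0.4534 -0.0075 diam 68 789 z 0.0303 mean [ 0.4537 -0.0074] 
purple [ 0.6541 -0.1123  0.1   ] circ 0.6548 -0.1137 diam 14 40 z 0.0988 mean [ 0.6555 -0.1137] 
yellow [ 0.6296 -0.1784  0.1   ] circ 0.6321 -0.1836 diam 13 42 z 0.0984 mean [ 0.6322 -0.1829] 
roll [ 0.7734 -0.0862  0.048 ] circ 0.7734 -0.0862 diam 90 556 z 0.048 mean [ 0.7685 -0.0856] 
long [ 0.4846 -0.3004] [[603.0, -230.0], [617.0, -321.0], [365.0, -367.0], [354.0, -283.0]]
((484.1928405761719, -302.045654296875), (256.36456298828125, 90.23904418945312), 10.988862037658691)
short [0.5023 0.2965] [[581.0, 354.0], [595.0, 263.0], [422.0, 240.0], [411.0, 329.0]]
((500.907470703125, 300.7730407714844), (172.0740966796875, 89.88451385498047), 8.688450813293457)
dispenser [0.76189999 0.10068195 0.044     ]
```

```bash
cat >> h.py <<'E'
def go(x,y,z,psi):
    """shift (mm) and turn (8 deg units) from the present pose to TCP x,y,z m with tool down, tool x at psi deg"""
    o=robot.get_obs();R0=R.from_quat(o["tool_rot"]);a=np.deg2rad(psi)
    R1=R.from_matrix(np.array([[np.cos(a),np.sin(a),0],[np.sin(a),-np.cos(a),0],[0,0,-1]]))
    print((R0.inv().apply(np.array([x,y,z])-o["position"])*1e3).round(1).tolist(),np.rad2deg((R0.inv()*R1).as_rotvec()/8).round(2).tolist(),"t",o["time"],"F",o["ft_force"].round(1).tolist(),"w",round(o["grip_width"],4),"pos",o["position"].round(4).tolist())
E
python3 -c "
from h import *
go(.4624,-.1205,.26,11)"
```

```text
[413.9, -385.9, 32.2] [-0.01, -0.0, 0.54] t 0.1 F [-0.6, -0.7, -0.2] w 0.0871 pos [0.1654, -0.6022, 0.2914]
```

Emit:
carry_out --rows '[[[20, -18, 0, 0, 0, 0], [50, -46, 0, 0, 0, 0.1], [83, -77, 0, 0, 0, 0.2], [117, -109, 0, 0, 0, 0.3], [150, -140, 0, 0, 0, 0.4], [183, -171, 0, 0, 0, 0.54], [217, -202, 0, 0, 0, 0.54], [250, -233, 0, 0, 0, 0.54], [283, -264, 0, 0, 0, 0.54], [317, -295, 5, 0, 0, 0.54], [350, -326, 12, 0, 0, 0.54], [380, -354, 20, 0, 0, 0.54], [402, -375, 28, 0, 0, 0.54], [412, -384, 32, 0, 0, 0.54], [414, -386, 32, 0, 0, 0.54], [414, -386, 32, 0, 0, 0.54], [414, -386, 32, 0, 0, 0.54]]]' --fingers 1 --grip_force 25

```text
time: 1.8
position: [0.4623, -0.1221, 0.2605]
tool_rot: [0.995, 0.095, 0.0, 0.0]
ft_force: [-0.1, 0.2, -0.1]
grip_width: 0.087
```

```bash
python3 -c "
from h import *
go(.4624,-.1205,.136,11)
c=robot.camera('scene');cv2.imwrite('pics/a.png',cv2.resize(c['color'][60:310,80:430,::-1],(700,500)))"
```

```text
[0.4, -1.6, 124.5] [0.0, -0.0, -0.01] t 1.8 F [-0.1, 0.2, -0.1] w 0.087 pos [0.4623, -0.1221, 0.2605]
```

View pics/a.png

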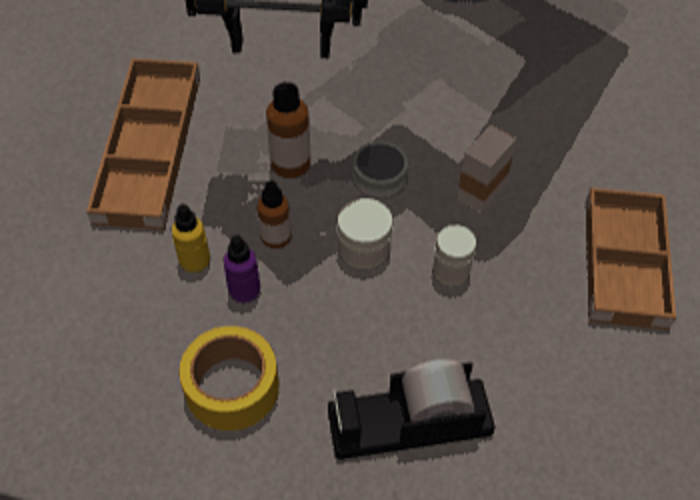

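The open fingers, at (235,40) and (325,40), straddle the cap at (286,95). I'll descend and grip.

Emit:
carry_out --rows '[[[0, -2, 15, 0, 0, 0], [0, -2, 40, 0, 0, 0], [0, -2, 65, 0, 0, 0], [0, -2, 85, 0, 0, 0], [0, -2, 105, 0, 0, 0], [0, -2, 118, 0, 0, 0], [0, -2, 124, 0, 0, 0], [0, -2, 124, 0, 0, 0], [0, -2, 124, 0, 0, 0]]]'

```text
time: 2.75
position: [0.4623, -0.1196, 0.1368]
tool_rot: [0.995, 0.096, 0.0, 0.0]
ft_force: [-0.1, 0.2, 0.3]
grip_width: 0.0872
```

Emit:
carry_out --rows '[[[0, 0, 0, 0, 0, 0], [0, 0, 0, 0, 0, 0], [0, 0, 0, 0, 0, 0], [0, 0, 0, 0, 0, 0], [0, 0, 0, 0, 0, 0], [0, 0, 0, 0, 0, 0], [0, 0, 0, 0, 0, 0], [0, 0, 0, 0, 0, 0], [0, 0, 0, 0, 0, 0], [0, 0, 0, 0, 0, 0]]]' --fingers 0 --grip_force 25

```text
time: 3.75
position: [0.4623, -0.1191, 0.1363]
tool_rot: [0.995, 0.096, 0.0, 0.0]
ft_force: [0.6, 0.1, 1.1]
grip_width: 0.0492
```

Emit:
carry_out --rows '[[[0, 0, -3, 0, 0, 0], [0, 0, -10, 0, 0, 0], [0, 0, -22, 0, 0, 0], [0, 0, -36, 0, 0, 0], [0, 0, -50, 0, 0, 0], [0, 0, -62, 0, 0, 0], [0, 0, -68, 0, 0, 0], [0, 0, -70, 0, 0, 0], [0, 0, -70, 0, 0, 0]]]'

```text
time: 4.65
position: [0.462, -0.1188, 0.2063]
tool_rot: [0.995, 0.096, -0.0, -0.0]
ft_force: [-0.5, -1.1, -2.6]
grip_width: 0.0493
```

```bash
python3 -c "
from h import *
go(.5667,-.286,.206,11)"
```

```text
[70.8, 184.1, 0.3] [-0.0, 0.0, 0.0] t 4.65 F [-0.5, -1.1, -2.6] w 0.0493 pos [0.462, -0.1188, 0.2063]
```

Emit:
carry_out --rows '[[[2, 5, 0, 0, 0, 0], [6, 15, 0, 0, 0, 0], [12, 31, 0, 0, 0, 0], [20, 52, 0, 0, 0, 0], [28, 74, 0, 0, 0, 0], [37, 96, 0, 0, 0, 0], [45, 118, 0, 0, 0, 0], [53, 138, 0, 0, 0, 0], [60, 156, 0, 0, 0, 0], [66, 170, 0, 0, 0, 0], [69, 179, 0, 0, 0, 0], [71, 184, 0, 0, 0, 0], [71, 184, 0, 0, 0, 0], [71, 184, 0, 0, 0, 0], [71, 184, 0, 0, 0, 0]]]'

```text
time: 6.15
position: [0.5666, -0.2852, 0.2061]
tool_rot: [0.995, 0.096, -0.0, -0.0]
ft_force: [1.0, -0.9, -1.7]
grip_width: 0.0491
```

```bash
python3 -c "
from h import *
go(.5667,-.286,.140,11)"
```

```text
[0.0, 0.9, 66.1] [-0.01, 0.01, 0.01] t 6.15 F [1.0, -0.9, -1.7] w 0.0491 pos [0.5666, -0.2852, 0.2061]
```

Emit:
carry_out --rows '[[[0, 1, 5, 0, 0, 0], [0, 1, 15, 0, 0, 0], [0, 1, 28, 0, 0, 0], [0, 1, 40, 0, 0, 0], [0, 1, 50, 0, 0, 0], [0, 1, 56, 0, 0, 0], [0, 1, 60, 0, 0, 0], [0, 1, 62, 0, 0, 0], [0, 1, 63, 0, 0, 0], [0, 1, 64, 0, 0, 0], [0, 1, 65, 0, 0, 0], [0, 1, 66, 0, 0, 0], [0, 1, 66, 0, 0, 0], [0, 1, 66, 0, 0, 0]]]'

```text
time: 7.55
position: [0.5673, -0.287, 0.1404]
tool_rot: [0.995, 0.096, 0.0, 0.0]
ft_force: [0.2, 0.2, -2.3]
grip_width: 0.0496
```

Emit:
carry_out --rows '[[[0, 0, 0.5, 0, 0, 0], [0, 0, 0.5, 0, 0, 0], [0, 0, 1, 0, 0, 0], [0, 0, 1, 0, 0, 0], [0, 0, 1, 0, 0, 0]]]'

```text
time: 8.05
position: [0.5675, -0.2871, 0.1403]
tool_rot: [0.995, 0.096, 0.0, 0.0]
ft_force: [-0.6, 0.6, 4.8]
grip_width: 0.0498
```

Contact is made (+4.8 N), so I'll release, then lift well clear.

Emit:
carry_out --rows '[[[0, 0, 0, 0, 0, 0], [0, 0, 0, 0, 0, 0], [0, 0, 0, 0, 0, 0], [0, 0, 0, 0, 0, 0], [0, 0, 0, 0, 0, 0], [0, 0, 0, 0, 0, 0], [0, 0, 0, 0, 0, 0], [0, 0, -10, 0, 0, 0], [0, 0, -30, 0, 0, 0], [0, 0, -60, 0, 0, 0], [0, 0, -90, 0, 0, 0], [0, 0, -115, 0, 0, 0], [0, 0, -120, 0, 0, 0], [0, 0, -120, 0, 0, 0]]]' --fingers 1

```text
time: 9.45
position: [0.5675, -0.2871, 0.2606]
tool_rot: [0.995, 0.096, 0.001, 0.001]
ft_force: [0.0, 0.2, -0.6]
grip_width: 0.0873
```

```bash
python3 -c "
from h import *
go(.5678,.1072,.22,11)"
```

```text
[75.7, -387.1, 39.9] [0.01, -0.01, 0.0] t 9.45 F [0.0, 0.2, -0.6] w 0.0873 pos [0.5675, -0.2871, 0.2606]
```

Emit:
carry_out --rows '[[[3, -15, 0, 0, 0, 0], [8, -40, 0, 0, 0, 0], [14, -72, 0, 0, 0, 0], [21, -107, 0, 0, 0, 0], [28, -142, 0, 0, 0, 0], [35, -178, 0, 0, 0, 0], [42, -214, 0, 0, 0, 0], [49, -250, 0, 0, 0, 0], [56, -286, 0, 0, 0, 0], [63, -320, 5, 0, 0, 0], [69, -350, 15, 0, 0, 0], [73, -372, 28, 0, 0, 0], [75, -384, 38, 0, 0, 0], [76, -387, 40, 0, 0, 0], [76, -387, 40, 0, 0, 0], [76, -387, 40, 0, 0, 0], [76, -387, 40, 0, 0, 0]]]'

```text
time: 11.15
position: [0.5683, 0.1064, 0.2198]
tool_rot: [0.995, 0.095, 0.001, 0.0]
ft_force: [0.7, -0.6, -0.2]
grip_width: 0.0869
```

```bash
python3 -c "
from h import *
go(.5678,.1072,.104,11)
c=robot.camera('scene');cv2.imwrite('pics/b.png',cv2.resize(c['color'][60:310,80:430,::-1],(700,500)))"
```

```text
[-0.5, -0.9, 115.8] [0.0, -0.01, -0.01] t 11.15 F [0.7, -0.6, -0.2] w 0.0869 pos [0.5683, 0.1064, 0.2198]
```

View pics/b.png

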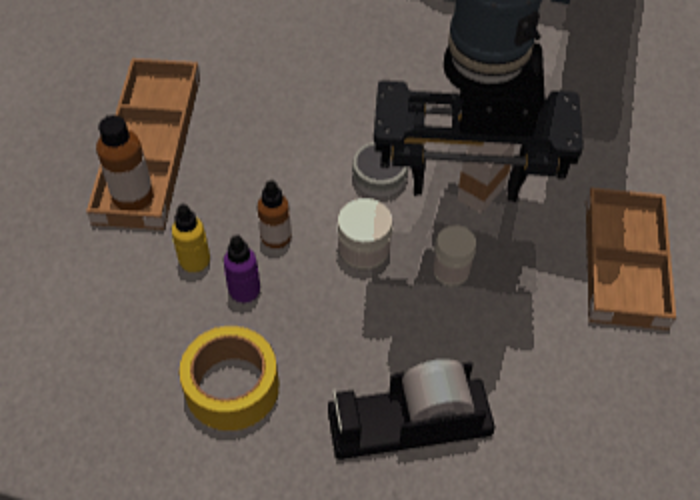

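The tall bottle stands in the far cell at (125,170). The fingers straddle the slim jar at (455,255), so I'll go down for it.

Emit:
carry_out --rows '[[[0, -1, 15, 0, 0, 0], [0, -1, 40, 0, 0, 0], [0, -1, 65, 0, 0, 0], [0, -1, 85, 0, 0, 0], [0, -1, 102, 0, 0, 0], [0, -1, 112, 0, 0, 0], [0, -1, 116, 0, 0, 0], [0, -1, 116, 0, 0, 0]]]'

```text
time: 12.0
position: [0.5678, 0.1081, 0.1033]
tool_rot: [0.995, 0.096, -0.0, 0.0]
ft_force: [0.7, 0.8, 0.2]
grip_width: 0.0869
```

Emit:
carry_out --rows '[[[0, 0, 0, 0, 0, 0], [0, 0, 0, 0, 0, 0], [0, 0, 0, 0, 0, 0], [0, 0, 0, 0, 0, 0], [0, 0, 0, 0, 0, 0], [0, 0, 0, 0, 0, 0], [0, 0, 0, 0, 0, 0], [0, 0, 0, 0, 0, 0], [0, 0, 0, 0, 0, 0], [0, 0, 0, 0, 0, 0], [0, 0, 0, 0, 0, 0]]]' --fingers 0 --grip_force 15

```text
time: 13.1
position: [0.5677, 0.1084, 0.1033]
tool_rot: [0.995, 0.096, 0.0, 0.0]
ft_force: [0.1, -0.0, 0.8]
grip_width: 0.0434
```

Emit:
carry_out --rows '[[[0, 0, -3, 0, 0, 0], [0, 0, -10, 0, 0, 0], [0, 0, -25, 0, 0, 0], [0, 0, -45, 0, 0, 0], [0, 0, -65, 0, 0, 0], [0, 0, -85, 0, 0, 0], [0, 0, -97, 0, 0, 0], [0, 0, -100, 0, 0, 0], [0, 0, -100, 0, 0, 0]]]'

```text
time: 14.0
position: [0.5676, 0.1085, 0.2035]
tool_rot: [0.995, 0.096, 0.0, 0.0]
ft_force: [0.4, 0.7, -1.9]
grip_width: 0.0432
```

```bash
python3 -c "
from h import *
go(.4017,-.318,.204,11)"
```

```text
[-244.3, 386.9, -0.6] [0.0, -0.0, 0.0] t 14.0 F [0.4, 0.7, -1.9] w 0.0432 pos [0.5676, 0.1085, 0.2035]
```

Emit:
carry_out --rows '[[[-4, 6, 0, 0, 0, 0], [-11, 18, 0, 0, 0, 0], [-23, 36, 0, 0, 0, 0], [-39, 61, 0, 0, 0, 0], [-57, 90, 0, 0, 0, 0], [-77, 122, 0, 0, 0, 0], [-97, 154, 0, 0, 0, 0], [-117, 186, 0, 0, 0, 0], [-137, 218, 0, 0, 0, 0], [-157, 250, 0, 0, 0, 0], [-177, 281, 0, 0, 0, 0], [-196, 311, 0, 0, 0, 0], [-213, 338, 0, 0, 0, 0], [-227, 360, 0, 0, 0, 0], [-237, 375, 0, 0, 0, 0], [-243, 384, 0, 0, 0, 0], [-244, 387, 0, 0, 0, 0], [-244, 387, 0, 0, 0, 0], [-244, 387, 0, 0, 0, 0], [-244, 387, 0, 0, 0, 0]]]'

```text
time: 16.0
position: [0.4023, -0.3171, 0.2032]
tool_rot: [0.995, 0.097, -0.0, -0.0]
ft_force: [-0.2, -0.0, -0.8]
grip_width: 0.0436
```

```bash
python3 -c "
from h import *
go(.4017,-.318,.1075,11)"
```

```text
[-0.7, 0.9, 95.7] [-0.01, 0.0, 0.01] t 16.0 F [-0.2, -0.0, -0.8] w 0.0436 pos [0.4023, -0.3171, 0.2032]
```

Emit:
carry_out --rows '[[[0, 1, 8, 0, 0, 0], [0, 1, 25, 0, 0, 0], [0, 1, 45, 0, 0, 0], [0, 1, 65, 0, 0, 0], [0, 1, 80, 0, 0, 0], [0, 1, 87, 0, 0, 0], [0, 1, 91, 0, 0, 0], [0, 1, 93, 0, 0, 0], [0, 1, 94, 0, 0, 0], [0, 1, 95, 0, 0, 0], [0, 1, 95.5, 0, 0, 0], [0, 1, 95.5, 0, 0, 0], [0, 1, 95.5, 0, 0, 0]]]'

```text
time: 17.3
position: [0.4023, -0.3192, 0.108]
tool_rot: [0.995, 0.096, 0.0, 0.0]
ft_force: [-0.1, -0.6, -1.7]
grip_width: 0.0435
```

Emit:
carry_out --rows '[[[0, 0, 0.5, 0, 0, 0], [0, 0, 0.5, 0, 0, 0], [0, 0, 0.5, 0, 0, 0]]]'

```text
time: 17.6
position: [0.4024, -0.3192, 0.1073]
tool_rot: [0.995, 0.096, 0.0, 0.0]
ft_force: [0.6, 0.4, 0.3]
grip_width: 0.0431
```

Emit:
carry_out --rows '[[[0, 0, 0.5, 0, 0, 0], [0, 0, 0.5, 0, 0, 0], [0, 0, 0.5, 0, 0, 0]]]'

```text
time: 17.9
position: [0.4024, -0.3192, 0.1072]
tool_rot: [0.995, 0.096, 0.0, 0.0]
ft_force: [-0.7, 0.2, 5.8]
grip_width: 0.0432
```

Emit:
carry_out --rows '[[[0, 0, 0, 0, 0, 0], [0, 0, 0, 0, 0, 0], [0, 0, 0, 0, 0, 0], [0, 0, 0, 0, 0, 0], [0, 0, 0, 0, 0, 0], [0, 0, 0, 0, 0, 0], [0, 0, 0, 0, 0, 0], [0, 0, -10, 0, 0, 0], [0, 0, -30, 0, 0, 0], [0, 0, -60, 0, 0, 0], [0, 0, -90, 0, 0, 0], [0, 0, -115, 0, 0, 0], [0, 0, -120, 0, 0, 0], [0, 0, -120, 0, 0, 0]]]' --fingers 1

```text
time: 19.3
position: [0.4025, -0.3193, 0.2279]
tool_rot: [0.995, 0.096, 0.001, 0.001]
ft_force: [-0.2, -0.7, -0.0]
grip_width: 0.0872
```

```bash
python3 -c "
from h import *
go(.443,.1184,.22,-21.7)"
```

```text
[123.5, -421.9, 7.1] [0.01, -0.01, 4.09] t 19.3 F [-0.2, -0.7, -0.0] w 0.0872 pos [0.4025, -0.3193, 0.2279]
```

Emit:
carry_out --rows '[[[4, -15, 0, 0, 0, 0], [12, -40, 0, 0, 0, 0.2], [21, -72, 0, 0, 0, 0.5], [31, -107, 0, 0, 0, 0.9], [42, -142, 0, 0, 0, 1.3], [52, -178, 0, 0, 0, 1.7], [63, -214, 0, 0, 0, 2.1], [73, -250, 0, 0, 0, 2.5], [84, -286, 0, 0, 0, 2.9], [94, -320, 0, 0, 0, 3.3], [103, -352, 2, 0, 0, 3.6], [112, -382, 4, 0, 0, 3.9], [119, -406, 6, 0, 0, 4.05], [123, -418, 7, 0, 0, 4.09], [123.5, -422, 7, 0, 0, 4.09], [123.5, -422, 7, 0, 0, 4.09], [123.5, -422, 7, 0, 0, 4.09], [123.5, -422, 7, 0, 0, 4.09]]]'

```text
time: 21.1
position: [0.4426, 0.1181, 0.2196]
tool_rot: [0.982, -0.189, -0.0, 0.0]
ft_force: [0.2, -0.3, 0.5]
grip_width: 0.0873
```

```bash
python3 -c "
from h import *
go(.443,.1184,.112,-21.7)
c=robot.camera('scene');cv2.imwrite('pics/c.png',cv2.resize(c['color'][60:310,80:430,::-1],(700,500)))"
```

```text
[0.4, -0.5, 107.6] [0.0, 0.0, -0.01] t 21.1 F [0.2, -0.3, 0.5] w 0.0873 pos [0.4426, 0.1181, 0.2196]
```

View pics/c.png

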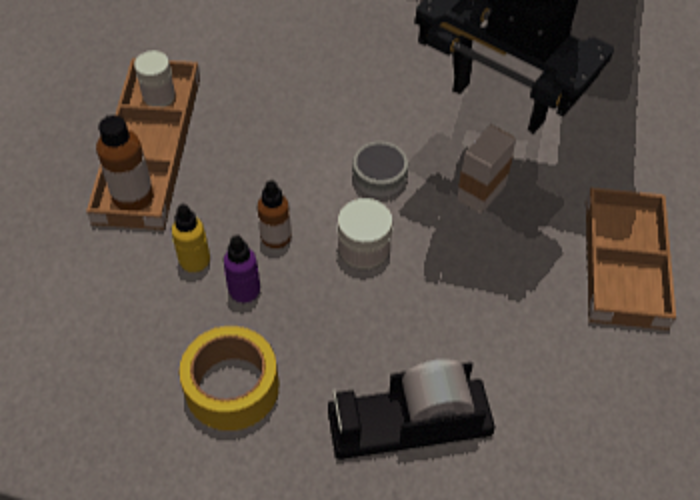

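The slim jar stands in the near cell at (155,80). The gripper is lined up across the narrow side of the soap box at (487,165).

Emit:
carry_out --rows '[[[0, 0, 15, 0, 0, 0], [0, 0, 40, 0, 0, 0], [0, 0, 62, 0, 0, 0], [0, 0, 82, 0, 0, 0], [0, 0, 97, 0, 0, 0], [0, 0, 105, 0, 0, 0], [0, 0, 107, 0, 0, 0], [0, 0, 107, 0, 0, 0]]]'

```text
time: 21.95
position: [0.443, 0.1185, 0.1129]
tool_rot: [0.982, -0.189, 0.0, -0.0]
ft_force: [0.7, -0.6, -0.2]
grip_width: 0.0867
```

Emit:
carry_out --rows '[[[0, 0, 0, 0, 0, 0], [0, 0, 0, 0, 0, 0], [0, 0, 0, 0, 0, 0], [0, 0, 0, 0, 0, 0], [0, 0, 0, 0, 0, 0], [0, 0, 0, 0, 0, 0], [0, 0, 0, 0, 0, 0], [0, 0, 0, 0, 0, 0], [0, 0, 0, 0, 0, 0], [0, 0, 0, 0, 0, 0], [0, 0, 0, 0, 0, 0], [0, 0, 0, 0, 0, 0]]]' --fingers 0 --grip_force 15

```text
time: 23.15
position: [0.4428, 0.1188, 0.1127]
tool_rot: [0.982, -0.188, -0.0, -0.0]
ft_force: [0.6, 0.2, 0.6]
grip_width: 0.0361
```

Emit:
carry_out --rows '[[[0, 0, -3, 0, 0, 0], [0, 0, -10, 0, 0, 0], [0, 0, -25, 0, 0, 0], [0, 0, -45, 0, 0, 0], [0, 0, -65, 0, 0, 0], [0, 0, -85, 0, 0, 0], [0, 0, -97, 0, 0, 0], [0, 0, -100, 0, 0, 0], [0, 0, -100, 0, 0, 0]]]'

```text
time: 24.05
position: [0.4428, 0.1188, 0.2133]
tool_rot: [0.982, -0.188, 0.001, -0.0]
ft_force: [1.2, 0.6, -1.9]
grip_width: 0.0361
```

```bash
python3 -c "
from h import *
go(.4842,-.302,.212,11)"
```

```text
[194.0, 375.7, 1.3] [-0.0, -0.01, -4.09] t 24.05 F [1.2, 0.6, -1.9] w 0.0361 pos [0.4428, 0.1188, 0.2133]
```

Emit:
carry_out --rows '[[[3, 6, 0, 0, 0, -0.05], [9, 18, 0, 0, 0, -0.2], [19, 37, 0, 0, 0, -0.4], [32, 62, 0, 0, 0, -0.7], [47, 91, 0, 0, 0, -1.0], [63, 122, 0, 0, 0, -1.3], [79, 153, 0, 0, 0, -1.65], [95, 184, 0, 0, 0, -2.0], [111, 215, 0, 0, 0, -2.35], [127, 246, 0, 0, 0, -2.7], [143, 277, 0, 0, 0, -3.05], [157, 305, 0, 0, 0, -3.35], [170, 330, 0, 0, 0, -3.6], [181, 350, 0, 0, 0, -3.8], [189, 365, 0, 0, 0, -4.0], [193, 374, 0, 0, 0, -4.09], [194, 376, 0, 0, 0, -4.09], [194, 376, 0, 0, 0, -4.09], [194, 376, 0, 0, 0, -4.09], [194, 376, 0, 0, 0, -4.09]]]'

```text
time: 26.05
position: [0.4839, -0.3013, 0.2127]
tool_rot: [0.995, 0.096, -0.0, -0.0]
ft_force: [0.0, 0.2, -2.1]
grip_width: 0.0358
```

```bash
python3 -c "
from h import *
go(.4842,-.302,.1165,11)"
```

```text
[0.2, 0.9, 96.2] [-0.01, 0.0, 0.01] t 26.05 F [0.0, 0.2, -2.1] w 0.0358 pos [0.4839, -0.3013, 0.2127]
```

Emit:
carry_out --rows '[[[0, 0, 8, 0, 0, 0], [0, 0, 25, 0, 0, 0], [0, 0, 45, 0, 0, 0], [0, 0, 65, 0, 0, 0], [0, 0, 80, 0, 0, 0], [0, 0, 87, 0, 0, 0], [0, 0, 91, 0, 0, 0], [0, 0, 93, 0, 0, 0], [0, 0, 94, 0, 0, 0], [0, 0, 95, 0, 0, 0], [0, 0, 96, 0, 0, 0], [0, 0, 96, 0, 0, 0], [0, 0, 96, 0, 0, 0]]]'

```text
time: 27.35
position: [0.4841, -0.3024, 0.117]
tool_rot: [0.995, 0.096, 0.0, 0.0]
ft_force: [-1.3, -0.2, -1.0]
grip_width: 0.0361
```

Emit:
carry_out --rows '[[[0, 0, 0.5, 0, 0, 0], [0, 0, 0.5, 0, 0, 0], [0, 0, 0.5, 0, 0, 0]]]'

```text
time: 27.65
position: [0.4842, -0.3024, 0.1168]
tool_rot: [0.995, 0.096, 0.0, 0.0]
ft_force: [-0.6, 0.4, 4.4]
grip_width: 0.0361
```

Emit:
carry_out --rows '[[[0, 0, 0, 0, 0, 0], [0, 0, 0, 0, 0, 0], [0, 0, 0, 0, 0, 0], [0, 0, 0, 0, 0, 0], [0, 0, 0, 0, 0, 0], [0, 0, 0, 0, 0, 0], [0, 0, 0, 0, 0, 0], [0, 0, -10, 0, 0, 0], [0, 0, -30, 0, 0, 0], [0, 0, -60, 0, 0, 0], [0, 0, -90, 0, 0, 0], [0, 0, -115, 0, 0, 0], [0, 0, -120, 0, 0, 0], [0, 0, -120, 0, 0, 0]]]' --fingers 1

```text
time: 29.05
position: [0.4844, -0.3025, 0.2375]
tool_rot: [0.995, 0.096, 0.001, 0.001]
ft_force: [0.1, -0.3, -0.5]
grip_width: 0.0869
```

```bash
python3 -c "
from h import *
go(.5754,-.1023,.22,9)"
```

```text
[127.6, -179.2, 17.3] [0.02, -0.01, 0.25] t 29.05 F [0.1, -0.3, -0.5] w 0.0869 pos [0.4844, -0.3025, 0.2375]
```

Emit:
carry_out --rows '[[[8, -11, 0, 0, 0, 0.1], [23, -32, 0, 0, 0, 0.2], [42, -59, 0, 0, 0, 0.25], [62, -87, 0, 0, 0, 0.25], [82, -115, 3, 0, 0, 0.25], [101, -142, 8, 0, 0, 0.25], [116, -163, 13, 0, 0, 0.25], [125, -175, 16, 0, 0, 0.25], [127.5, -179, 17, 0, 0, 0.25], [127.5, -179, 17, 0, 0, 0.25], [127.5, -179, 17, 0, 0, 0.25]]]'

```text
time: 30.15
position: [0.5747, -0.1032, 0.2191]
tool_rot: [0.997, 0.078, -0.0, 0.0]
ft_force: [-0.7, -0.4, -0.2]
grip_width: 0.0871
```

```bash
python3 -c "
from h import *
go(.5754,-.1023,.106,9)
c=robot.camera('scene');cv2.imwrite('pics/d.png',cv2.resize(c['color'][60:310,80:430,::-1],(700,500)))"
```

```text
[0.9, -0.8, 113.1] [0.0, 0.0, -0.0] t 30.15 F [-0.7, -0.4, -0.2] w 0.0871 pos [0.5747, -0.1032, 0.2191]
```

View pics/d.png

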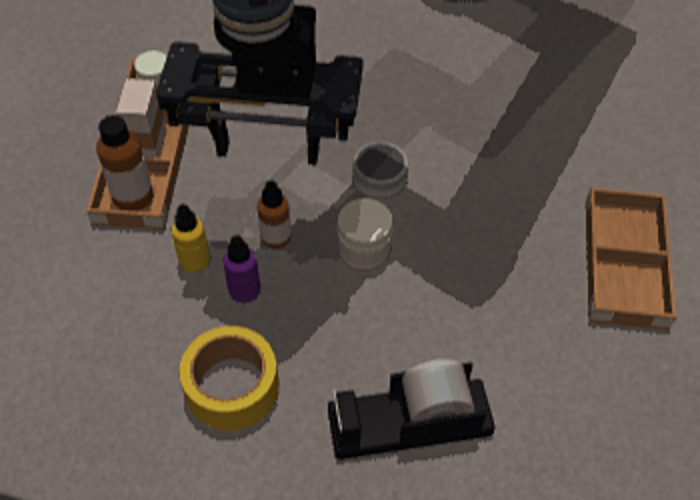

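The long tray is full, with the soap at (138,105). The gripper straddles the amber dropper at (274,215), so I'll descend.

Emit:
carry_out --rows '[[[1, -1, 15, 0, 0, 0], [1, -1, 40, 0, 0, 0], [1, -1, 65, 0, 0, 0], [1, -1, 85, 0, 0, 0], [1, -1, 100, 0, 0, 0], [1, -1, 110, 0, 0, 0], [1, -1, 113, 0, 0, 0], [1, -1, 113, 0, 0, 0]]]'

```text
time: 31.0
position: [0.5758, -0.1017, 0.1063]
tool_rot: [0.997, 0.078, -0.0, 0.0]
ft_force: [0.0, -0.4, -0.7]
grip_width: 0.0869
```

Emit:
carry_out --rows '[[[0, 0, 0, 0, 0, 0], [0, 0, 0, 0, 0, 0], [0, 0, 0, 0, 0, 0], [0, 0, 0, 0, 0, 0], [0, 0, 0, 0, 0, 0], [0, 0, 0, 0, 0, 0], [0, 0, 0, 0, 0, 0], [0, 0, 0, 0, 0, 0], [0, 0, 0, 0, 0, 0], [0, 0, 0, 0, 0, 0], [0, 0, 0, 0, 0, 0], [0, 0, 0, 0, 0, 0]]]' --fingers 0 --grip_force 15

```text
time: 32.2
position: [0.5759, -0.1012, 0.1063]
tool_rot: [0.997, 0.079, 0.0, 0.0]
ft_force: [0.6, -0.7, 0.2]
grip_width: 0.0359
```

Emit:
carry_out --rows '[[[0, 0, -3, 0, 0, 0], [0, 0, -10, 0, 0, 0], [0, 0, -25, 0, 0, 0], [0, 0, -45, 0, 0, 0], [0, 0, -68, 0, 0, 0], [0, 0, -90, 0, 0, 0], [0, 0, -105, 0, 0, 0], [0, 0, -110, 0, 0, 0], [0, 0, -110, 0, 0, 0]]]'

```text
time: 33.1
position: [0.5762, -0.1012, 0.2177]
tool_rot: [0.997, 0.079, 0.001, 0.001]
ft_force: [-0.0, 0.1, -1.5]
grip_width: 0.0358
```

```bash
python3 -c "
from h import *
go(.5424,.3071,.216,8.7)"
```

```text
[30.7, -408.5, 1.3] [0.01, -0.02, 0.04] t 33.1 F [-0.0, 0.1, -1.5] w 0.0358 pos [0.5762, -0.1012, 0.2177]
```

Emit:
carry_out --rows '[[[0, -6, 0, 0, 0, 0], [1, -18, 0, 0, 0, 0], [3, -37, 0, 0, 0, 0], [5, -62, 0, 0, 0, 0], [7, -92, 0, 0, 0, 0], [9, -125, 0, 0, 0, 0], [12, -159, 0, 0, 0, 0], [15, -193, 0, 0, 0, 0], [18, -227, 0, 0, 0, 0], [21, -261, 0, 0, 0, 0], [23, -294, 0, 0, 0, 0], [25, -325, 0, 0, 0, 0], [27, -352, 0, 0, 0, 0], [28, -374, 0, 0, 0, 0], [29, -391, 0, 0, 0, 0], [30, -402, 0, 0, 0, 0], [31, -408, 0, 0, 0, 0], [31, -408.5, 0, 0, 0, 0], [31, -408.5, 0, 0, 0, 0], [31, -408.5, 0, 0, 0, 0]]]'

```text
time: 35.1
position: [0.5426, 0.3063, 0.2163]
tool_rot: [0.997, 0.078, -0.0, 0.0]
ft_force: [-0.7, -0.0, -0.7]
grip_width: 0.0358
```

```bash
python3 -c "
from h import *
go(.5424,.3071,.1103,8.7)"
```

```text
[-0.0, -0.9, 106.0] [0.0, 0.0, 0.03] t 35.1 F [-0.7, -0.0, -0.7] w 0.0358 pos [0.5426, 0.3063, 0.2163]
```

Emit:
carry_out --rows '[[[0, -1, 8, 0, 0, 0], [0, -1, 25, 0, 0, 0], [0, -1, 45, 0, 0, 0], [0, -1, 67, 0, 0, 0], [0, -1, 86, 0, 0, 0], [0, -1, 96, 0, 0, 0], [0, -1, 101, 0, 0, 0], [0, -1, 103, 0, 0, 0], [0, -1, 104, 0, 0, 0], [0, -1, 105, 0, 0, 0], [0, -1, 105.5, 0, 0, 0], [0, -1, 105.5, 0, 0, 0], [0, -1, 105.5, 0, 0, 0]]]'

```text
time: 36.4
position: [0.5423, 0.3083, 0.1111]
tool_rot: [0.997, 0.079, 0.0, -0.0]
ft_force: [-0.8, 0.4, -0.8]
grip_width: 0.0355
```

Emit:
carry_out --rows '[[[0, 0, 0.5, 0, 0, 0], [0, 0, 0.5, 0, 0, 0], [0, 0, 0.5, 0, 0, 0]]]'

```text
time: 36.7
position: [0.5423, 0.3082, 0.1103]
tool_rot: [0.997, 0.079, 0.0, -0.0]
ft_force: [-0.7, 0.2, -1.5]
grip_width: 0.0358
```

Emit:
carry_out --rows '[[[0, 0, 0.5, 0, 0, 0], [0, 0, 0.5, 0, 0, 0], [0, 0, 0.5, 0, 0, 0]]]'

```text
time: 37.0
position: [0.5425, 0.3082, 0.1102]
tool_rot: [0.997, 0.079, 0.0, -0.0]
ft_force: [-1.1, -1.4, 3.7]
grip_width: 0.0356
```

Emit:
carry_out --rows '[[[0, 0, 0, 0, 0, 0], [0, 0, 0, 0, 0, 0], [0, 0, 0, 0, 0, 0], [0, 0, 0, 0, 0, 0], [0, 0, 0, 0, 0, 0], [0, 0, 0, 0, 0, 0], [0, 0, 0, 0, 0, 0], [0, 0, -10, 0, 0, 0], [0, 0, -30, 0, 0, 0], [0, 0, -60, 0, 0, 0], [0, 0, -90, 0, 0, 0], [0, 0, -107, 0, 0, 0], [0, 0, -110, 0, 0, 0], [0, 0, -110, 0, 0, 0]]]' --fingers 1

```text
time: 38.4
position: [0.5423, 0.3083, 0.2206]
tool_rot: [0.997, 0.079, 0.001, -0.0]
ft_force: [-0.3, -0.2, -0.2]
grip_width: 0.0873
```

```bash
python3 -c "
from h import *
go(.5641,.0017,.2,8.7)"
```

```text
[-26.6, 306.2, 20.5] [-0.0, -0.01, 0.04] t 38.4 F [-0.3, -0.2, -0.2] w 0.0873 pos [0.5423, 0.3083, 0.2206]
```

Emit:
carry_out --rows '[[[-1, 14, 0, 0, 0, 0], [-3, 38, 0, 0, 0, 0], [-6, 70, 0, 0, 0, 0], [-9, 105, 0, 0, 0, 0], [-12, 140, 0, 0, 0, 0], [-15, 175, 0, 0, 0, 0], [-18, 210, 0, 0, 0, 0], [-21, 242, 5, 0, 0, 0], [-24, 272, 12, 0, 0, 0], [-26, 294, 18, 0, 0, 0], [-26.5, 304, 20, 0, 0, 0], [-26.5, 306, 20, 0, 0, 0], [-26.5, 306, 20, 0, 0, 0], [-26.5, 306, 20, 0, 0, 0], [-26.5, 306, 20, 0, 0, 0]]]'

```text
time: 39.9
position: [0.5639, 0.0029, 0.2]
tool_rot: [0.997, 0.079, 0.0, -0.0]
ft_force: [0.3, 0.3, -0.6]
grip_width: 0.0871
```

```bash
python3 -c "
from h import *
go(.5641,.0017,.104,8.7)
c=robot.camera('scene');cv2.imwrite('pics/e.png',cv2.resize(c['color'][60:310,80:430,::-1],(700,500)))"
```

```text
[-0.0, 1.2, 96.0] [-0.0, -0.0, 0.05] t 39.9 F [0.3, 0.3, -0.6] w 0.0871 pos [0.5639, 0.0029, 0.2]
```

View pics/e.png

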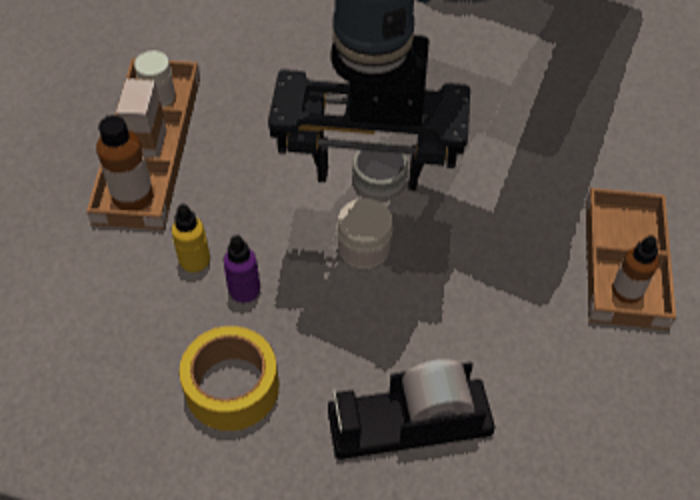

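The dropper at (640,270) leans in the picture. I'll check by projection whether that is only perspective, and view a crop.

```bash
python3 - <<'E'
from h import *
c=robot.camera("scene")
def pj(p):
    q=c["camera_from_world"][:3]@np.r_[p,1];q=c["K"]@q;return q[:2]/q[2]
for z in(.004,.104):
    p=pj([.5424,.308,z]);print("scene",p.round(1),((p-[80,60])*2).round(1))
t=robot.camera("top");P=cloud(t)
for z0,z1 in((.097,.112),(.078,.09)):
    m=(np.linalg.norm(P[...,:2]-[.5424,.308],axis=-1)<.05)&(P[...,2]>z0)&(P[...,2]<z1);print(m.sum(),P[m].mean(0).round(4),P[m].max(0).round(4))
cv2.imwrite("pics/f.png",cv2.resize(c["color"][130:230,350:430,::-1],(480,600),interpolation=cv2.INTER_CUBIC))
E
```

```text
scene [393.5 205.4] [626.9 290.9]
scene [405.6 179.8] [651.2 239.6]
47 [0.5415 0.3045 0.1026] [0.5482 0.3111 0.1073]
68 [0.5413 0.3009 0.0858] [0.5521 0.3136 0.0898]
```

View pics/f.png

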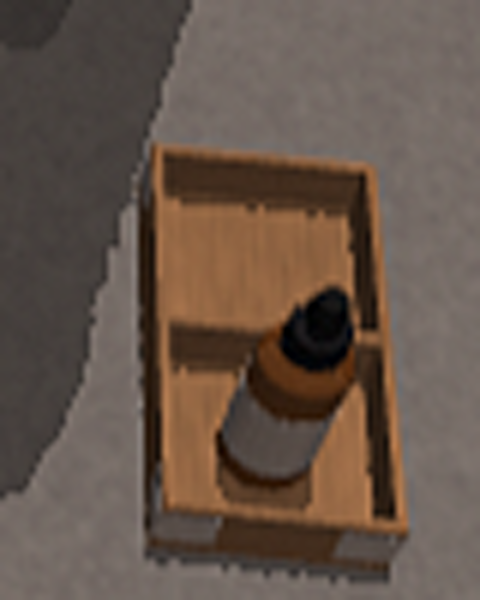

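The crop shows the dropper upright on the cell floor. Its lean matches the projection, and its top is at z≈0.104 m. Now the wide jar.

Emit:
carry_out --rows '[[[0, 0.5, 15, 0, 0, 0], [0, 0.5, 38, 0, 0, 0], [0, 0.5, 60, 0, 0, 0], [0, 0.5, 78, 0, 0, 0], [0, 0.5, 89, 0, 0, 0], [0, 0.5, 95, 0, 0, 0], [0, 0.5, 96, 0, 0, 0], [0, 0.5, 96, 0, 0, 0]]]'

```text
time: 40.85
position: [0.5645, 0.0013, 0.1042]
tool_rot: [0.997, 0.079, 0.0, 0.0]
ft_force: [-1.3, 0.4, -0.7]
grip_width: 0.087
```

Emit:
carry_out --rows '[[[0, 0, 0, 0, 0, 0], [0, 0, 0, 0, 0, 0], [0, 0, 0, 0, 0, 0], [0, 0, 0, 0, 0, 0], [0, 0, 0, 0, 0, 0], [0, 0, 0, 0, 0, 0], [0, 0, 0, 0, 0, 0], [0, 0, 0, 0, 0, 0], [0, 0, 0, 0, 0, 0]]]' --fingers 0 --grip_force 20

```text
time: 41.75
position: [0.5642, 0.0013, 0.104]
tool_rot: [0.997, 0.079, 0.0, 0.0]
ft_force: [-0.2, 1.0, 4.4]
grip_width: 0.0612
```

Emit:
carry_out --rows '[[[0, 0, -3, 0, 0, 0], [0, 0, -10, 0, 0, 0], [0, 0, -25, 0, 0, 0], [0, 0, -45, 0, 0, 0], [0, 0, -65, 0, 0, 0], [0, 0, -85, 0, 0, 0], [0, 0, -97, 0, 0, 0], [0, 0, -100, 0, 0, 0], [0, 0, -100, 0, 0, 0]]]'

```text
time: 42.65
position: [0.564, 0.0013, 0.2038]
tool_rot: [0.997, 0.079, 0.0, 0.0]
ft_force: [-0.8, 0.3, -3.3]
grip_width: 0.0612
```

```bash
python3 -c "
from h import *
go(.4594,.2944,.204,8.7)"
```

```text
[-57.3, -305.9, -0.2] [0.0, -0.0, 0.04] t 42.65 F [-0.8, 0.3, -3.3] w 0.0612 pos [0.564, 0.0013, 0.2038]
```

Emit:
carry_out --rows '[[[-1, -6, 0, 0, 0, 0], [-3, -18, 0, 0, 0, 0], [-7, -37, 0, 0, 0, 0], [-12, -62, 0, 0, 0, 0], [-17, -92, 0, 0, 0, 0], [-23, -124, 0, 0, 0, 0], [-29, -156, 0, 0, 0, 0], [-35, -188, 0, 0, 0, 0], [-41, -220, 0, 0, 0, 0], [-46, -248, 0, 0, 0, 0], [-51, -272, 0, 0, 0, 0], [-54, -290, 0, 0, 0, 0], [-56, -301, 0, 0, 0, 0], [-57, -306, 0, 0, 0, 0], [-57, -306, 0, 0, 0, 0], [-57, -306, 0, 0, 0, 0], [-57, -306, 0, 0, 0, 0]]]'

```text
time: 44.35
position: [0.4602, 0.2938, 0.2037]
tool_rot: [0.997, 0.078, -0.0, 0.0]
ft_force: [-0.4, -0.7, -1.3]
grip_width: 0.0615
```

```bash
python3 -c "
from h import *
go(.4594,.2944,.108,8.7)"
```

```text
[-0.7, -0.7, 95.7] [0.0, 0.0, 0.03] t 44.35 F [-0.4, -0.7, -1.3] w 0.0615 pos [0.4602, 0.2938, 0.2037]
```

Emit:
carry_out --rows '[[[0, 0, 8, 0, 0, 0], [-0.5, 0, 25, 0, 0, 0], [-0.5, 0, 45, 0, 0, 0], [-0.5, 0, 65, 0, 0, 0], [-0.5, 0, 80, 0, 0, 0], [-0.5, 0, 88, 0, 0, 0], [-0.5, 0, 91, 0, 0, 0], [-0.5, 0, 93, 0, 0, 0], [-0.5, 0, 94, 0, 0, 0], [-0.5, 0, 95, 0, 0, 0], [-0.5, 0, 95.5, 0, 0, 0], [-0.5, 0, 95.5, 0, 0, 0], [-0.5, 0, 95.5, 0, 0, 0]]]'

```text
time: 45.65
position: [0.4594, 0.2946, 0.1085]
tool_rot: [0.997, 0.079, 0.0, -0.0]
ft_force: [-0.3, -0.9, -2.0]
grip_width: 0.0614
```

Emit:
carry_out --rows '[[[0, 0, 0.5, 0, 0, 0], [0, 0, 0.5, 0, 0, 0], [0, 0, 0.5, 0, 0, 0]]]'

```text
time: 45.95
position: [0.4594, 0.2946, 0.1081]
tool_rot: [0.997, 0.079, 0.0, -0.0]
ft_force: [0.0, -0.5, 0.9]
grip_width: 0.0615
```

Emit:
carry_out --rows '[[[0, 0, 0.5, 0, 0, 0], [0, 0, 0.5, 0, 0, 0], [0, 0, 0.5, 0, 0, 0]]]'

```text
time: 46.25
position: [0.4594, 0.2946, 0.1081]
tool_rot: [0.997, 0.079, 0.0, -0.0]
ft_force: [-1.0, -0.1, 5.3]
grip_width: 0.0614
```

Emit:
carry_out --rows '[[[0, 0, 0, 0, 0, 0], [0, 0, 0, 0, 0, 0], [0, 0, 0, 0, 0, 0], [0, 0, 0, 0, 0, 0], [0, 0, 0, 0, 0, 0], [0, 0, 0, 0, 0, 0], [0, 0, 0, 0, 0, 0], [0, 0, -10, 0, 0, 0], [0, 0, -30, 0, 0, 0], [0, 0, -60, 0, 0, 0], [0, 0, -95, 0, 0, 0], [0, 0, -130, 0, 0, 0], [0, 0, -165, 0, 0, 0], [0, 0, -190, 0, 0, 0], [0, 0, -200, 0, 0, 0], [0, 0, -200, 0, 0, 0]]]' --fingers 1

```text
time: 47.85
position: [0.4598, 0.2947, 0.309]
tool_rot: [0.997, 0.079, 0.002, -0.001]
ft_force: [-0.1, -0.7, -0.2]
grip_width: 0.0871
```

```bash
python3 - <<'E'
from h import *
go(.4594,.2944,.3,8.7)
for n in("scene","top"):
    c=robot.camera(n);cv2.imwrite(f"pics/{n}9.png",cv2.resize(c["color"][:,:,::-1],(800,600),interpolation=cv2.INTER_CUBIC))
P=cloud(c)
for n,r,z in(("tall",(.5667,-.287),.132),("slim",(.402,-.319),.066),("soap",(.4842,-.302),.092),("drop",(.5424,.308),.104),("wide",(.4594,.2944),.062),("tin",(.4534,-.0075),.03),("purple",(.6548,-.1137),.1),("yellow",(.6321,-.1836),.1)):
    m=(np.linalg.norm(P[...,:2]-r,axis=-1)<.045)&(abs(P[...,2]-z)<.006)
    q=P[m]; print(n,len(q),q.mean(0).round(4) if len(q) else "", q[:,2].std().round(4) if len(q) else "")
E
```

```text
[-0.4, 0.3, 9.0] [-0.01, -0.03, 0.04] t 47.85 F [-0.1, -0.7, -0.2] w 0.0871 pos [0.4598, 0.2947, 0.309]
tall 200 [ 0.5671 -0.2869  0.1319] 0.0015
slim 378 [ 0.4035 -0.3187  0.0657] 0.0015
soap 537 [ 0.4848 -0.3008  0.0919] 0.0015
drop 40 [0.5416 0.3046 0.1038] 0.0018
wide 668 [0.4598 0.2907 0.0622] 0.0014
tin 783 [ 0.4537 -0.0074  0.0304] 0.0014
purple 38 [ 0.6557 -0.1139  0.0987] 0.0021
yellow 38 [ 0.6321 -0.1832  0.0993] 0.0025
```

View pics/scene9.png

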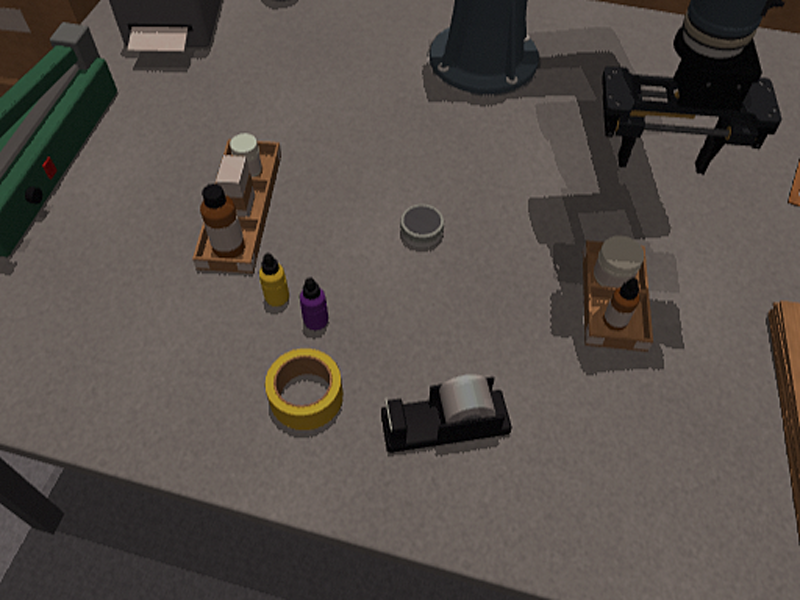

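View pics/top9.png

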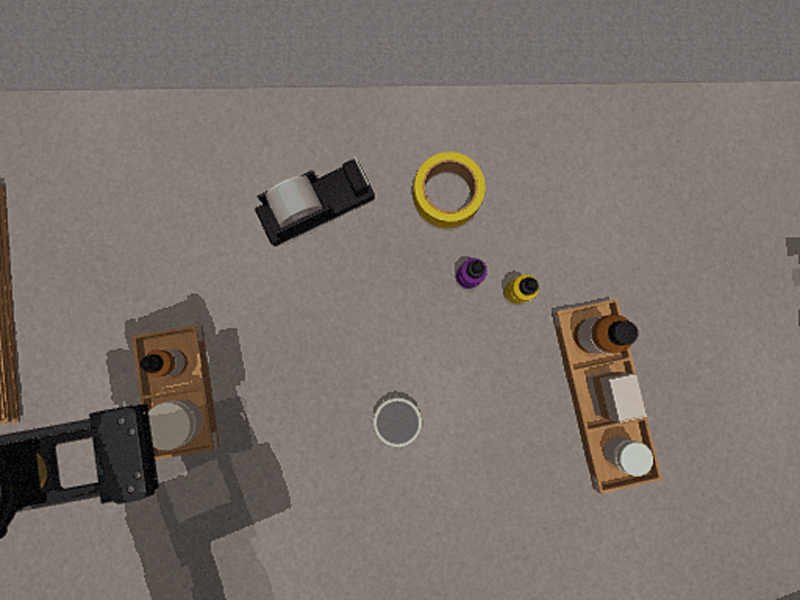

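All five items stand in their own cells: the long tray is at (605,400) and the short tray at (175,390) in the top view. Every top is 4 mm above its starting height, and the bystanders are where they were. The gripper is clear, so I'll hand in.

```bash
python3 -c "
from rig import robot
print(robot.hand_in())"
```

```text
the job is handed in; nothing more can be done
None
```

Both orders are packed and handed in, about 48 s into the 144 s limit.
- **Long tray:** the tall bottle is in the far cell, the soap box in the middle and the slim jar in the near cell.
- **Short tray:** the dropper bottle is in the far cell and the wide jar in the near cell.

I set each item down until light contact (about 4–6 N) before letting go, and placed them in the order you listed.

**Last checks:** in the final camera check, every item's top was 4 mm above its starting height, so each stands upright on its cell floor. The tin and the purple and yellow look-alikes measured within about 1 mm of where they began. The tape roll and dispenser look unmoved in the pictures; I did not re-measure them. The gripper was open and clear of everything.

The dropper looked tilted in one picture, but a projection check and a close-up showed that was only perspective. Otherwise no check failed. The wide jar and dropper measured 3–4 mm off their release positions along y. The arm hid part of the jar's side of the view, and both are well inside their cells.

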